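# Lengthen the telescoping bench stop by one hole

## Task

The telescoping bench stop is one hole too short to hold the wooden printing block. Press its spring snap button flush with the tube and slide the sleeve outward, towards the block, until the button springs up fully through the very next hole, then let go. Feel your way gently, neither pressing hard on the stop nor forcing the sleeve, and leave the block, the weight, the brush rest and the jar where they are.

Things in the scene. Friction and masses are not known exactly. Their poses are not given: they have to be found in the camera images.
- stop: Bench stop fixed to the table: a board 436 x 130 x 8 mm carrying a level telescoping tube. Origin on the table straight below the snap button (oblong steel, 14 mm along x, 16 mm across); x along the tube, outward from the iron bracket (x = -152 mm) to the printing block and the fence (x = 261 mm); y across, z up. The thin tube marks above 30 N of fingertip force (so keep below that everywhere).
- sleeve (a joint): Travel of the sleeve along the stop's x, m: about 0 at the start (1.5 mm of play either way), grows outward; 0.038 is the next hole, where the button springs up and blocks it. Sliding drags with 2 to 3 N, plus about 10 N in the first millimetres while the hole's edge rides over the pressed button.
- snap (a joint): How far the button is pressed, m: 0 up (top 5 mm above the sleeve's top), 0.005 flush, 0.0065 tucked under the sleeve. Spring 2 N at first, 5 N at flush. More than about 1.5 mm short of flush it locks the sleeve; flush (fingertip resting on the sleeve's top) it slips under as the sleeve is pushed, and about 8 mm on is tucked in and needs no more pressing.
- block: The carved wooden printing block, 120 x 105 x 30 mm, loose on the stop's board before the fence; origin under its centre, x along its 120 mm side. With the sleeve at the next hole the cork face stands 2 to 6 mm short of it.
- weight: Bystander: bronze desk weight bar with a small knob, 150 x 24 x 31 mm, loose on the table; origin under its centre.
- brush_rest: Bystander: white porcelain brush rest, 77 x 26 x 24 mm with five humps, loose on the table; origin under its centre.
- jar: Bystander: lidded clay pigment jar, rust-brown, 58 mm across, 60 mm high, loose on the table; origin under its centre.
- board_mid (a point): Point on the board's top straight below the button. Above it the aluminium sleeve, 32 mm wide, its flat top 64 to 80 mm above the table (the tube is clamped at a different height each time; find it by touch), slides over the fixed inner tube. Its top has four holes (17 mm along x, 20 mm across) 38 mm apart, at x = 38, 0, -38, -76 mm at the start.
- bracket_top (a point): Top of the iron bracket that holds the tube's inner end, 92 mm above the table. On the sleeve, 19 mm to either side of each hole's middle, stand upright thumb ridges 6 mm thick along x, 36 mm wide, 9 mm high: 32 mm clear between two, so that a closed fingertip can press the button and push the outward ridge at the same time.
- fence_top (a point): Middle of the top of the dark wooden fence across the board's outer end, 38 mm above the table. The sleeve's outer end is a plate with a cork face, 50 mm wide and 54 mm high, standing 79 mm out from the button at the start.

How it is judged (in metres and radians):
On the way, in this order (a step that is already met when the one before it is completed fails the run):
1. the snap button is pressed flush while the sleeve is still at the first hole (value of joint snap above 0.0038 m and value of joint sleeve between -0.004 and 0.006 m), for 0.05 s.
2. the button is tucked under the sleeve on the way to the next hole (value of joint snap above 0.005 m and value of joint sleeve between 0.012 and 0.036 m), for 0.05 s.
3. the button has sprung up through the next hole (value of joint snap below 0.0015 m and value of joint sleeve between 0.035 and 0.041 m), for 0.2 s.
At the end, for the whole second after the job is handed in: The sleeve stands at the next hole outward (travel 35 to 41 mm) at rest, with the snap button sprung up through that hole to within 1.5 mm of its full height, and the block within 15 mm of its start (all of step 3 and velocity of joint sleeve below 0.005 m/s and distance of block from where it was at the start of the episode below 0.015 m); the robot touches nothing.
It fails at once if more than 30 N of fingertip force on the bench stop or anything else (contact force between the fingers and anything else above 30 N).
It fails at once if the printing block is shifted more than 15 mm (distance of block from where it was at the start of the episode above 0.015 m).
It fails at once if the weight, brush rest or jar is shifted more than 15 mm (distance of any of weight, brush_rest, jar from where it was at the start of the episode above 0.015 m).
It also fails if it takes over 64 s, if anything falls off the work surface, if the arm or the gripper's body presses on something with over 40 N, if the wrist force passes 120 N, or if a joint passes its speed limit or range.

## Robot

A 6-joint arm with a two-finger parallel gripper is mounted at the origin on the work surface. World frame = base frame: x ahead of the robot, y to its left, z up, the work surface at z = 0. Lengths are in m, angles in degrees, forces in N, time in s.
With the tool pointing down it reaches from about 0.4 to 0.825 m from the base axis. Payload 7 kg.
Tool frame: the origin (TCP) lies on the front face of the gripper's body, between the roots of the fingers; the fingertips stand 66 mm ahead of it and the grasp point (between the pads) lies 47 mm ahead of it (nose_length is the distance from the TCP to the fingertips, in m); y points along the fingers, z is the direction in which the jaws open and shut, and the axes are right-handed (so a half turn about y gives the same grasp; the last joint's range is limited). The gripper opens to 88 mm and grips with 3 to 60 N. Pads are 19 mm wide; open, the fingers measure 130 mm over their backs; the gripper's body (78 mm by 193 mm) begins 47 mm behind the grasp point.
Start: joints at [16.507, 20.546, 0.682, 0, -70.136, -16.507], TCP at [0.675, -0, 0.292] pointing down, gripper open.
Joint ranges: [-176.03, 176.03], [-82.01, 121.73], [-58.28, 71.71], [-173.87, 95.51], [-174.79, -0.11], [-173.66, 173.66]. Speed limits (degrees/s): [136.94, 136.94, 172.46, 180, 180, 180].

## Interface

Orientations are given as [roll, pitch, yaw] about the fixed x, y, z axes, in that order (R = Rz(yaw) Ry(pitch) Rx(roll)).
In Python, from plant import get_state, capture, close_job, nose_length gives the robot as it stands.
- The arm moves only by the tool apply_moves, never from a script. Its argument "rows" is a list of rows, each a list of 2 entries, a list of its own where there are three numbers: the shift along the tool's x, y, z in m, then the turn about the tool's y in degrees. In form: [[[tx, ty, tz], yaw], ...]. A call has 1 to 20 rows; each row is the pose to reach, as a shift and turn from the pose commanded when the call began, along the tool's axes at that moment; what a row does not reach only later rows make up. A row lasts 1/8 s, in which the tool goes at most 62.5 mm and 10.7 degrees, less where a joint would pass 70% of its speed; a pose out of reach is approached as far as the arm can. A call with a gripper value outside its range is refused whole. "gripper" is the opening, from 0 (shut) to 1 (fully open), set as the call begins (left out, the last holds). The fingers move at their own pace and stop on an object; "grip_force" is the grip in N (left out, the last holds). Time passes only in rows, so rows that repeat a pose let the fingers close. It gives the time, the measured TCP pose, the force and the opening at its end, in the units of the state.
- get_state(): the state, without advancing time (a new reading comes with each control period).
- capture(name): name is "scene" or "side" or "wrist"; returns a dict with "pixels" (420x560x3 uint8, blue, green, red), "z_map" (420x560 float32, m along the optical axis (not along the pixel's ray), 0 where there is no reading), "intrinsics" (3x3 intrinsics, pixels), "rvec" (rotation vector, rad) and "tvec" (3), from world to camera coordinates, as OpenCV has them; the wrist camera has in their place "mount" (4x4, takes a point from camera to tool coordinates, whose origin is the TCP and whose axes are the tool frame's). Camera axes: x right, y down, z forward; pixel columns grow to the right and rows downward; lengths in m; the calibration is good to about 2 mm. A picture is of the moment at which its call begins: read the wrist's pose just before it.
- close_job(): hands the job in, once; it reports no verdict.
The state is a dict: "time_s": time; "joints": joint angles; "qd": joint speeds; "joint_torque": joint torques, N m; "tcp_pos": TCP position; "eef_rot": TCP orientation; "contact_force": force on the tool from outside, world axes, zero at the start; "moment": the same for the moment, N m; "gripper_width": finger opening in m.
Only numpy, scipy, OpenCV 4.12 (cv2) and the standard library are available. Lean on these libraries where they do the work, as an engineer would, in place of code of your own. Each camera call takes 0.05 s, during which the arm holds its last target.

## Working session

There is one attempt and no reset: what is moved stays moved. The work goes in short steps, Python scripts to look and compute and a tool call to move; the robot and the scene stay as the last step left them, time stands still between calls to the robot, and variables do not carry over. Pictures are saved under pics/ and viewed, and the job is handed in when it is done.

Besides the shell and the picture viewer there is one more tool, called after ">>>" as a command line: name --argument value ..., lists and objects as JSON in quotes. apply_moves: Moves the arm, as the interface text tells. Its arguments: {"type":"object","properties":{"rows":{"type":"array"},"gripper":{"type":"number"},"grip_force":{"type":"number"}},"required":["rows"]}

```bash
ls; mkdir -p pics; python3 - <<'E'
from plant import *
import cv2, numpy as np, pickle
s=get_state(); print(s, nose_length if not callable(nose_length) else nose_length())
for n in ("scene","side","wrist"):
    c=capture(n); cv2.imwrite(f"pics/{n}0.png",c["pixels"]); pickle.dump((get_state(),c),open(f"{n}0.pkl","wb"))
    print(n,c["intrinsics"].tolist(),c.get("rvec"),c.get("tvec"),c.get("mount"))
E
```

```text
pics
{'time_s': 0.0, 'joints': array([ 1.65076617e+01,  2.05914608e+01,  6.35131301e-01, -2.10352104e-02,
       -7.01343333e+01, -1.65093258e+01]), 'qd': array([-0.01048879,  0.04392605,  0.02479491, -0.04881814,  0.01914978,
       -0.09984769]), 'joint_torque': array([-8.00930356e-04, -5.82726967e+01,  2.93058443e+01,  6.99745238e+00,
        6.93249181e-03, -2.06530804e-04]), 'tcp_pos': array([6.74634774e-01, 1.06247480e-06, 2.91229730e-01]), 'eef_rot': array([-8.99074550e+01,  6.80714613e-03,  8.99911776e+01]), 'contact_force': array([-0.27713319, -0.05932455,  0.19847065]), 'moment': array([-0.01484843,  0.04009302, -0.03263686]), 'gripper_width': 0.0874478966941977} 0.0656
scene [[467.12374047602776, 0.0, 279.4051106509861], [0.0, 467.12374047602776, 208.54836677677056], [0.0, 0.0, 1.0]] [ 1.77957605  2.02430297 -0.62703226] [ 1.31184935e-04 -4.38265651e-01  1.26370642e+00] None
side [[487.4991216404092, 0.0, 285.05914247017546], [0.0, 487.4991216404092, 220.1978046405095], [0.0, 0.0, 1.0]] [ 2.27022861 -0.15492999  0.04781132] [-0.6098432   0.17165745  0.89211413] None
wrist [[307.89424801907086, 0.0, 277.7671731729865], [0.0, 307.89424801907086, 207.41132647366075], [0.0, 0.0, 1.0]] None None [[-2.38432312e-04  9.53830701e-01  3.00344695e-01 -8.21577601e-02]
 [-1.73623018e-04 -3.00344739e-01  9.53830702e-01 -9.31120290e-02]
 [ 9.99999957e-01  1.75277307e-04  2.37218856e-04  1.53730208e-04]
 [ 0.00000000e+00  0.00000000e+00  0.00000000e+00  1.00000000e+00]]
```

View pics/scene0.png

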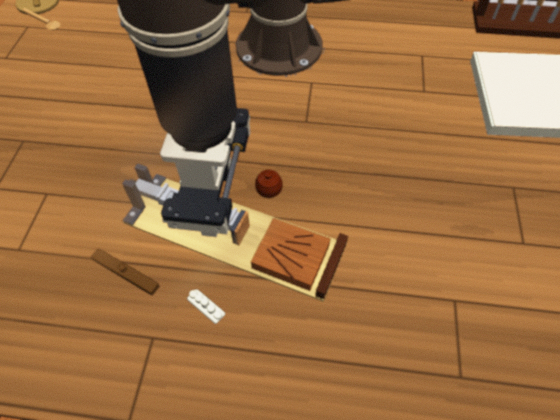

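View pics/side0.png

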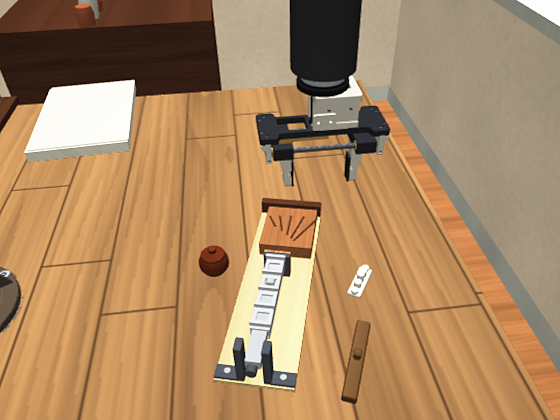

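View pics/wrist0.png

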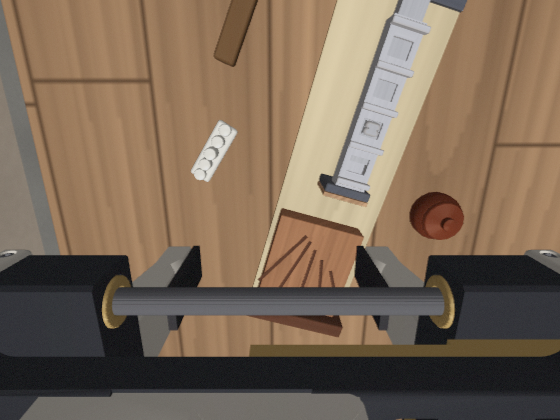

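The wrist view shows the sleeve's four holes at about (403,48), (386,90), (372,128) and (359,165). The button is in the one at (372,128). The block is near (312,262), the jar at (436,215), the brush rest at (213,150) and the weight at (237,30). I'll measure these next.

```bash
cat > h.py <<'E'
import numpy as np, cv2, pickle
from scipy.spatial.transform import Rotation as Ro
def Rt(s): return Ro.from_euler('xyz',s["eef_rot"],degrees=True).as_matrix()
def cam(s,c):
    if "mount" in c:
        T=np.eye(4);T[:3,:3]=Rt(s);T[:3,3]=s["tcp_pos"];T=T@c["mount"];return T[:3,:3],T[:3,3]
    R=cv2.Rodrigues(np.array(c["rvec"],float))[0];return R.T,-R.T@np.array(c["tvec"]).ravel()
def ray(s,c,u,v):
    R,o=cam(s,c);return o,R@np.linalg.inv(c["intrinsics"])@np.array([u,v,1.])
def dep(s,c,u,v,k=1):
    o,d=ray(s,c,u,v);z=np.median(c["z_map"][v-k:v+k+1,u-k:u+k+1]);return o+d*z
def plane(s,c,u,v,h):
    o,d=ray(s,c,u,v);return o+d*(h-o[2])/d[2]
def tri(r1,r2):
    (a,d),(b,e)=r1,r2;d=d/np.linalg.norm(d);e=e/np.linalg.norm(e)
    t=np.linalg.lstsq(np.c_[d,-e],b-a,rcond=None)[0];p,q=a+t[0]*d,b+t[1]*e;return (p+q)/2,np.linalg.norm(p-q)
E
python3 - <<'E'
from h import *
np.set_printoptions(precision=4,suppress=True)
s,c=pickle.load(open("wrist0.pkl","rb")); print(Rt(s))
for n,u,v in [("h",403,48),("h",386,90),("btn",372,128),("h",359,165),("block",312,262),("board",330,130),("jar",436,215),("table",150,200)]:
    print(n,dep(s,c,u,v))
cv2.imwrite("pics/w0z.png",cv2.resize(c["pixels"][0:215,290:470],None,fx=3,fy=2.79,interpolation=cv2.INTER_CUBIC))
s,c=pickle.load(open("side0.pkl","rb"))
for n,u,v in [("btn",269,281),("table",150,250),("board",300,300)]: print(n,dep(s,c,u,v))
cv2.imwrite("pics/s0z.png",cv2.resize(c["pixels"][190:395,200:340],None,fx=2.9,fy=2.9,interpolation=cv2.INTER_CUBIC))
E
```

```text
[[ 0.0001 -0.0012 -1.    ]
 [ 1.     -0.0001  0.0001]
 [-0.0001 -1.      0.0012]]
h [ 0.5558 -0.1386  0.0616]
h [ 0.5679 -0.1014  0.0615]
btn [ 0.581  -0.0657  0.0703]
h [ 0.5839 -0.0244  0.0441]
block [0.6315 0.0978 0.0392]
board [ 0.6122 -0.0601  0.0087]
jar [0.4916 0.0328 0.0485]
table [0.8397 0.0285 0.0007]
btn [ 0.5795 -0.0664  0.0696]
table [0.348  0.1175 0.0016]
board [ 0.6343 -0.0655  0.009 ]
```

View pics/w0z.png

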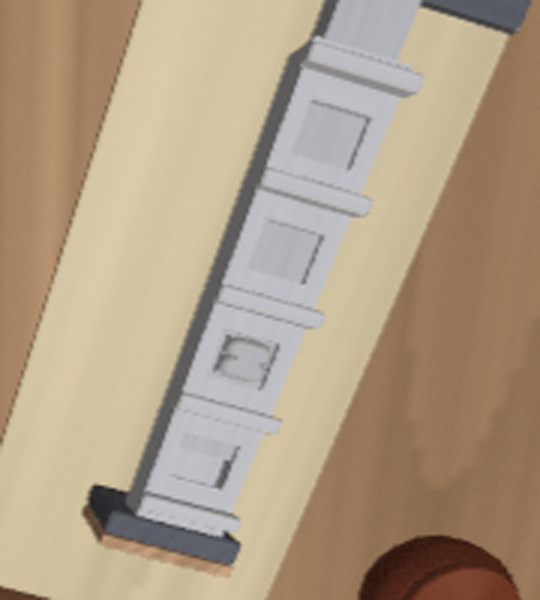

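View pics/s0z.png

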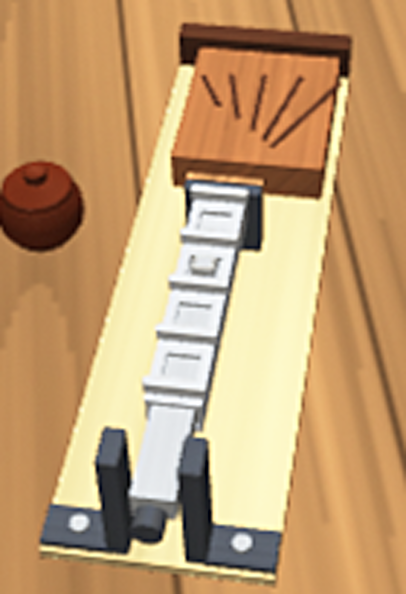

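```bash
python3 - <<'E'
from h import *
np.set_printoptions(precision=4,suppress=True)
for f in ("wrist0","side0"):
    s,c=pickle.load(open(f+".pkl","rb"))
    R,o=cam(s,c);H,W=c["z_map"].shape;u,v=np.meshgrid(np.arange(W),np.arange(H))
    d=np.stack([u,v,np.ones_like(u)],-1)@np.linalg.inv(c["intrinsics"]).T@R.T
    P=o+d*c["z_map"][...,None]; np.save(f+"P.npy",P)
    x,y,z=P[...,0],P[...,1],P[...,2]
    near=(c["z_map"]>0)&(abs(x-.58)<.1)&(y>-.22)&(y<.04)
    # board by colour
    hsv=cv2.cvtColor(c["pixels"],cv2.COLOR_BGR2HSV)
    b=cv2.inRange(hsv,(18,40,150),(35,150,255))&(((abs(z-.008)<.006)*255).astype(np.uint8))
    Q=P[b>0][:,:2]; 
    print(f,"board pts",len(Q)); r=cv2.minAreaRect((Q*1000).astype(np.float32)); print("board rect mm",r)
    m=near&(z>.055)&(z<.09)
    h,e=np.histogram(z[m],bins=np.arange(.055,.09,.001)); print(dict(zip((e[:-1]*1000).round(),h)))
E
```

```text
wrist0 board pts 17288
board rect mm ((593.3578491210938, -15.982025146484375), (382.52886962890625, 132.64288330078125), 74.20769500732422)
{np.float64(55.0): np.int64(53), np.float64(56.0): np.int64(61), np.float64(57.0): np.int64(61), np.float64(58.0): np.int64(59), np.float64(59.0): np.int64(73), np.float64(60.0): np.int64(256), np.float64(61.0): np.int64(743), np.float64(62.0): np.int64(505), np.float64(63.0): np.int64(348), np.float64(64.0): np.int64(1227), np.float64(65.0): np.int64(1753), np.float64(66.0): np.int64(570), np.float64(67.0): np.int64(82), np.float64(68.0): np.int64(74), np.float64(69.0): np.int64(117), np.float64(70.0): np.int64(101), np.float64(71.0): np.int64(63), np.float64(72.0): np.int64(131), np.float64(73.0): np.int64(470), np.float64(74.0): np.int64(492), np.float64(75.0): np.int64(127), np.float64(76.0): np.int64(10), np.float64(77.0): np.int64(0), np.float64(78.0): np.int64(0), np.float64(79.0): np.int64(0), np.float64(80.0): np.int64(0), np.float64(81.0): np.int64(0), np.float64(82.0): np.int64(0), np.float64(83.0): np.int64(0), np.float64(84.0): np.i
[... 655 characters left out ...]
(191), np.float64(67.0): np.int64(81), np.float64(68.0): np.int64(57), np.float64(69.0): np.int64(60), np.float64(70.0): np.int64(62), np.float64(71.0): np.int64(49), np.float64(72.0): np.int64(69), np.float64(73.0): np.int64(113), np.float64(74.0): np.int64(108), np.float64(75.0): np.int64(64), np.float64(76.0): np.int64(16), np.float64(77.0): np.int64(7), np.float64(78.0): np.int64(6), np.float64(79.0): np.int64(6), np.float64(80.0): np.int64(4), np.float64(81.0): np.int64(8), np.float64(82.0): np.int64(7), np.float64(83.0): np.int64(7), np.float64(84.0): np.int64(5), np.float64(85.0): np.int64(4), np.float64(86.0): np.int64(9), np.float64(87.0): np.int64(2), np.float64(88.0): np.int64(7)}
```

```bash
python3 - <<'E'
from h import *
np.set_printoptions(precision=4,suppress=True)
for f in ("wrist0","side0"):
    P=np.load(f+"P.npy");s,c=pickle.load(open(f+".pkl","rb"))
    x,y,z=P[...,0],P[...,1],P[...,2]
    near=(c["z_map"]>0)&(abs(x-.58)<.1)&(y>-.22)&(y<.04)
    R=near&(z>.0715)&(z<.0775)
    n,l,st,cc=cv2.connectedComponentsWithStats(R.astype(np.uint8),connectivity=4)
    L=[]
    for i in range(1,n):
        if st[i,4]>20:
            Q=P[l==i][:,:2]; r=cv2.minAreaRect((Q*1000).astype(np.float32));print(f,"ridge",cc[i].round(),st[i,4],r); L.append(Q.mean(0))
    T=P[near&(z>.062)&(z<.068)][:,:2]
    r=cv2.minAreaRect((T*1000).astype(np.float32));print("sleeve top",r)
    B=P[near&(z>.0685)&(z<.0712)&(np.hypot(x-.58,y+.066)<.012)];print("btn",len(B),B.mean(0),B.min(0),B.max(0))
E
```

```text
wrist0 ridge [411.  24.] 313 ((555.3351440429688, -155.8037872314453), (6.389730930328369, 35.69883728027344), 74.72117614746094)
wrist0 ridge [395.  68.] 282 ((565.749267578125, -119.45560455322266), (6.255148887634277, 35.61520004272461), 73.96920776367188)
wrist0 ridge [380. 110.] 245 ((575.7787475585938, -82.9069595336914), (6.094587802886963, 35.80268478393555), 74.29218292236328)
wrist0 ridge [366. 148.] 217 ((586.4078979492188, -46.5194206237793), (5.945961952209473, 35.46114730834961), 74.22177124023438)
wrist0 ridge [353. 183.] 200 ((596.87939453125, -10.10368537902832), (6.178524494171143, 35.460506439208984), 73.92677307128906)
sleeve top ((576.8275756835938, -84.6650619506836), (198.9663543701172, 49.653499603271484), 74.86921691894531)
btn 159 [ 0.5814 -0.065   0.0699] [ 0.5738 -0.0723  0.0685] [ 0.5885 -0.0578  0.0712]
side0 ridge [275. 256.] 63 ((597.5985107421875, -9.748727798461914), (8.264630317687988, 35.134368896484375), 76.06947326660156)
side0 ridge [272. 271.] 66 ((587.0888061523438, -46.4743766784668), (8.405757904052734, 35.94925308227539), 72.43704223632812)
side0 ridge [268. 287.] 67 ((576.1177978515625, -83.16291046142578), (8.105316162109375, 35.202816009521484), 74.04054260253906)
side0 ridge [264. 304.] 78 ((566.4369506835938, -119.82415771484375), (6.901876449584961, 35.853546142578125), 74.74925231933594)
side0 ridge [260. 322.] 84 ((556.1021118164062, -155.88165283203125), (7.40950870513916, 35.888641357421875), 75.76155853271484)
side0 ridge [238. 357.] 24 ((518.4254150390625, -216.35015869140625), (12.407757759094238, 4.835936069488525), 10.624977111816406)
sleeve top ((572.2508544921875, -105.97528839111328), (245.0335693359375, 55.114051818847656), 73.30614471435547)
btn 33 [ 0.582  -0.0647  0.0698] [ 0.5743 -0.0728  0.0686] [ 0.5901 -0.0573  0.071 ]
```

Both views agree. The button centre is at (0.581, -0.065), the sleeve top at z≈0.065 and the ridge tops at z≈0.074, and the stop's x points along 74.1°. I'll close the gripper, turn +15.9° and move above the button, offset 3 mm outward.

>>> apply_moves --rows '[[[-0.015,0,0.02],4],[[-0.03,0,0.045],8],[[-0.045,0.01,0.07],12],[[-0.0618,0.03,0.0927],15.9],[[-0.0618,0.06,0.0927],15.9],[[-0.0618,0.09,0.0927],15.9],[[-0.0618,0.115,0.0927],15.9],[[-0.0618,0.13,0.0927],15.9],[[-0.0618,0.13,0.0927],15.9],[[-0.0618,0.13,0.0927],15.9],[[-0.0618,0.13,0.0927],15.9],[[-0.0618,0.13,0.0927],15.9]]' --gripper 0 --grip_force 20

```text
time_s: 1.65
tcp_pos: [0.5826, -0.0618, 0.1629]
eef_rot: [-90.1, -0.0, 74.1]
contact_force: [-0.5, -0.2, 0.2]
gripper_width: 0.0002
```

```bash
python3 - <<'E'
from h import *
from plant import *
np.set_printoptions(precision=4,suppress=True)
s=get_state();print(s);print(Rt(s), s["tcp_pos"]+Rt(s)[:,1]*nose_length)
a=np.array([.2743,.9616]);t=(s["tcp_pos"]+Rt(s)[:,1]*nose_length)[:2]-[.5811,-.0647];print("along/across",t@a,t@[-a[1],a[0]])
for n in ("side","wrist"):
    c=capture(n);cv2.imwrite(f"pics/{n}1.png",c["pixels"] if n=="wrist" else cv2.resize(c["pixels"][150:390,160:400],None,fx=2.4,fy=2.4)); pickle.dump((s,c),open(n+"1.pkl","wb"))
E
```

```text
{'time_s': 1.65, 'joints': array([ 13.0595,  18.7986, -20.3985,   0.0046, -50.7311, -28.9612]), 'qd': array([-0.0394,  0.1892, -0.2103, -0.0511,  0.0907,  0.0537]), 'joint_torque': array([  0.0064, -50.6527,  24.1953,   5.7796,  -0.0052,   0.0002]), 'tcp_pos': array([ 0.5826, -0.0618,  0.1629]), 'eef_rot': array([-90.0645,  -0.0316,  74.1013]), 'contact_force': array([-0.4719, -0.1713,  0.2081]), 'moment': array([ 0.0478, -0.0498,  0.015 ]), 'gripper_width': 0.00021040280451512297}
[[ 0.2739  0.0012 -0.9617]
 [ 0.9617  0.0002  0.2739]
 [ 0.0006 -1.     -0.0011]] [ 0.5826 -0.0618  0.0973]
along/across 0.0032487060206287787 -0.0006844221023664344
```

View pics/side1.png

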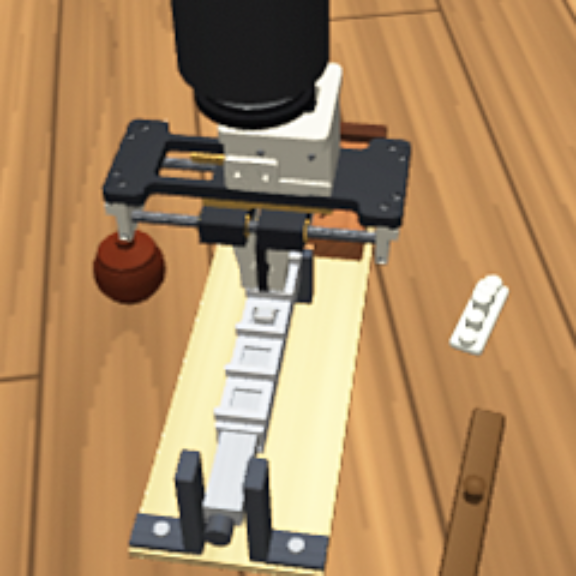

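View pics/wrist1.png

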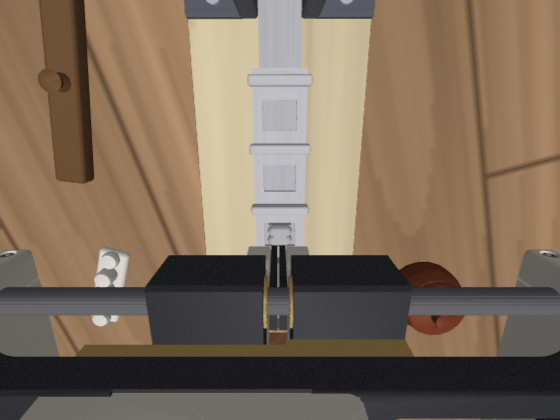

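>>> apply_moves --rows '[[[0,0.008,0],0],[[0,0.016,0],0],[[0,0.022,0],0],[[0,0.024,0],0],[[0,0.024,0],0],[[0,0.024,0],0]]'

```text
time_s: 2.5
tcp_pos: [0.5824, -0.0618, 0.1384]
eef_rot: [-90.0, -0.0, 74.1]
contact_force: [-0.1, -0.6, -1.0]
gripper_width: 0.0003
```

```bash
cat > st.py <<'E'
from h import *
from plant import *
np.set_printoptions(precision=4,suppress=True)
s=get_state();a=np.array([.2743,.9616]);p=s["tcp_pos"]+Rt(s)[:,1]*nose_length
t=p[:2]-[.5811,-.0647];f=s["contact_force"]
print("t",s["time_s"],"along/across mm",t@a*1e3,t@[-a[1],a[0]]*1e3,"tipz",p[2]*1e3,"F along/across/z",f[:2]@a,f[:2]@[-a[1],a[0]],f[2])
E
python3 st.py
```

```text
t 2.5 along/across mm 3.135196601259133 -0.5151510197698772 tipz 72.77395298258396 F along/across/z -0.6441129407823664 -0.09341426255447194 -0.9817221307416508
```

>>> apply_moves --rows '[[[0,0.0005,0],0],[[0,0.001,0],0],[[0,0.0015,0],0],[[0,0.002,0],0],[[0,0.0025,0],0],[[0,0.003,0],0],[[0,0.0035,0],0],[[0,0.004,0],0],[[0,0.004,0],0],[[0,0.004,0],0]]'

```text
time_s: 3.75
tcp_pos: [0.5823, -0.0618, 0.1342]
eef_rot: [-90.0, 0.0, 74.1]
contact_force: [-0.3, 0.5, 2.3]
gripper_width: 0.0003
```

```bash
python3 st.py
```

```text
t 3.75 along/across mm 3.1034140876047185 -0.3815688536461306 tipz 68.63072646964704 F along/across/z 0.37613199861139907 0.42480823085369884 2.2856039604853686
```

>>> apply_moves --rows '[[[0,0.0005,0],0],[[0,0.001,0],0],[[0,0.0015,0],0],[[0,0.002,0],0],[[0,0.002,0],0]]'

```text
time_s: 4.38
tcp_pos: [0.5823, -0.0618, 0.1322]
eef_rot: [-90.0, -0.0, 74.1]
contact_force: [-1.0, -0.5, 4.0]
gripper_width: 0.0004
```

```bash
python3 st.py
```

```text
t 4.375 along/across mm 3.1067283730157613 -0.4073105685522853 tipz 66.59802277915571 F along/across/z -0.7535891419923607 0.8124928877785614 3.952492417364427
```

>>> apply_moves --rows '[[[0,0.0003,0],0],[[0,0.0006,0],0],[[0,0.001,0],0],[[0,0.001,0],0]]'

```text
time_s: 4.88
tcp_pos: [0.5823, -0.0618, 0.1312]
eef_rot: [-90.0, 0.0, 74.1]
contact_force: [-0.4, -0.2, 3.8]
gripper_width: 0.0008
```

```bash
python3 st.py
```

```text
t 4.875 along/across mm 3.1066124149265217 -0.3826561746606266 tipz 65.580461000565 F along/across/z -0.31791144437880475 0.3396443200512742 3.818358656514456
```

>>> apply_moves --rows '[[[0,0.0003,0],0],[[0,0.0005,0],0],[[0,0.0005,0],0]]'

```text
time_s: 5.25
tcp_pos: [0.5823, -0.0618, 0.1307]
eef_rot: [-90.0, -0.0, 74.1]
contact_force: [-0.1, 0.4, 4.7]
gripper_width: 0.0001
```

```bash
python3 st.py
```

```text
t 5.25 along/across mm 3.0942160389271076 -0.3676861082529055 tipz 65.09444148859946 F along/across/z 0.3777541130401822 0.20030490294850695 4.737988359672436
```

>>> apply_moves --rows '[[[0,0.0003,0],0],[[0,0.0005,0],0],[[0,0.0005,0],0]]'

```text
time_s: 5.62
tcp_pos: [0.5823, -0.0618, 0.1305]
eef_rot: [-90.0, -0.0, 74.1]
contact_force: [-1.2, -0.3, 7.5]
gripper_width: 0.0003
```

```bash
python3 st.py
```

```text
t 5.625 along/across mm 3.088261110947552 -0.40486988404915225 tipz 64.88099291743337 F along/across/z -0.601821301396346 1.0883588632450194 7.504973282852124
```

The tip stopped at z=64.9 mm with the force up to 7.5 N, so it is resting on the sleeve's top and the button is flush. I'll push outward slowly.

>>> apply_moves --rows '[[[0.0005,0,0],0],[[0.001,0,0],0],[[0.0015,0,0],0],[[0.002,0,0],0],[[0.0025,0,0],0],[[0.003,0,0],0]]'

```text
time_s: 6.38
tcp_pos: [0.5829, -0.0599, 0.1305]
eef_rot: [-90.0, 0.1, 74.1]
contact_force: [-2.2, -5.0, 6.8]
gripper_width: 0.0002
```

```bash
python3 st.py
```

```text
t 6.375 along/across mm 4.96485529896083 -0.38082232538456445 tipz 64.90299624895478 F along/across/z -5.464160372023782 0.776342410547914 6.775345714081894
```

>>> apply_moves --rows '[[[0.0004,0,0],0],[[0.0008,0,0],0],[[0.0012,0,0],0],[[0.0012,0,0],0]]'

```text
time_s: 6.88
tcp_pos: [0.5832, -0.0588, 0.1305]
eef_rot: [-90.0, 0.1, 74.1]
contact_force: [-1.6, -5.7, 8.0]
gripper_width: 0.0005
```

```bash
python3 st.py
```

```text
t 6.875 along/across mm 6.190349756381273 -0.3538941713426662 tipz 64.87078987464568 F along/across/z -5.875894563749686 -0.02299268209510671 8.022898209176303
```

>>> apply_moves --rows '[[[0.0004,0,0],0],[[0.0008,0,0],0],[[0.0012,0,0],0],[[0.0012,0,0],0]]'

```text
time_s: 7.38
tcp_pos: [0.5835, -0.0576, 0.1305]
eef_rot: [-90.0, 0.1, 74.1]
contact_force: [-1.5, -5.4, 6.5]
gripper_width: 0.0004
```

```bash
python3 st.py
```

```text
t 7.375 along/across mm 7.406605741664151 -0.3893424013208396 tipz 64.91066559875013 F along/across/z -5.620227707172802 -0.05338968245945116 6.53846078727933
```

>>> apply_moves --rows '[[[0.0004,0,0],0],[[0.0008,0,0],0],[[0.0012,0,0],0],[[0.0012,0,0],0]]'

```text
time_s: 7.88
tcp_pos: [0.5838, -0.0568, 0.1305]
eef_rot: [-90.0, 0.1, 74.1]
contact_force: [-0.6, -6.8, 7.4]
gripper_width: 0.0003
```

```bash
python3 st.py; python3 - <<'E'
from h import *
from plant import *
s=get_state();c=capture("wrist");pickle.dump((s,c),open("w2.pkl","wb"))
cv2.imwrite("pics/w2.png",cv2.resize(c["pixels"][0:270,200:360],None,fx=2.2,fy=2.2,interpolation=cv2.INTER_CUBIC))
E
```

```text
t 7.875 along/across mm 8.238117510780745 -0.36830640532500786 tipz 64.88454896571814 F along/across/z -6.701332437755901 -1.2612925648391966 7.37803258413769
```

View pics/w2.png

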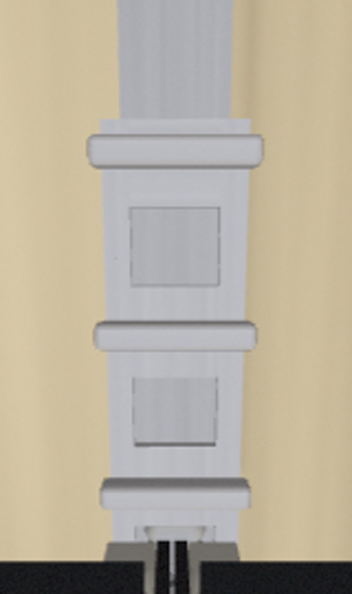

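The picture shows three ridges at rows 150, 335 and 492. The button's edge just shows at row 530, beside the fingertip. I'll measure sleeve travel from the ridge tops.

```bash
cat > tr.py <<'E'
from h import *
def travel(s,c):
    R,o=cam(s,c);H,W=c["z_map"].shape;u,v=np.meshgrid(np.arange(W),np.arange(H))
    P=o+(np.stack([u,v,np.ones_like(u)],-1)@np.linalg.inv(c["intrinsics"]).T@R.T)*c["z_map"][...,None]
    a=np.array([.2743,.9616]);q=(P[...,:2]-[.5811,-.0647])
    A=q@a*1e3;B=q@np.array([-a[1],a[0]])*1e3;z=P[...,2]
    m=(c["z_map"]>0)&(abs(B)<19)&(A>-110)&(A<90)&(z>.0715)&(z<.0765)
    n,l,st,cc=cv2.connectedComponentsWithStats(m.astype(np.uint8),connectivity=4)
    for i in range(1,n):
        if st[i,4]>40:
            Q=np.c_[A[l==i],B[l==i]].astype(np.float32);r=cv2.minAreaRect(Q);print("ridge along %.1f (mean %.1f) px %d z %.1f size"%(r[0][0],Q[:,0].mean(),st[i,4],1e3*np.median(z[l==i])),np.round(r[1],1))
    b=(c["z_map"]>0)&(abs(B)<7)&(abs(A)<9)
    if b.sum(): print("button area z max/95/median",*(np.percentile(z[b],[100,95,50])*1e3).round(1),b.sum())
    return A,B,z
if __name__=="__main__":
    import sys
    for f in sys.argv[1:]: print(f);travel(*pickle.load(open(f,"rb")))
E
python3 tr.py wrist0.pkl wrist1.pkl w2.pkl
```

```text
wrist0.pkl
ridge along -94.7 (mean -94.5) px 312 z 74.0 size [ 6.4 35.7]
ridge along -56.9 (mean -56.7) px 282 z 74.0 size [35.6  6.3]
ridge along -19.0 (mean -18.9) px 245 z 74.0 size [ 6.1 35.8]
ridge along 18.9 (mean 18.9) px 217 z 74.1 size [ 5.9 35.5]
ridge along 56.8 (mean 56.7) px 199 z 74.1 size [35.5  6.2]
button area z max/95/median 72.1 71.0 69.3 259
wrist1.pkl
ridge along -95.2 (mean -95.1) px 766 z 74.1 size [ 5.8 35.4]
ridge along -57.3 (mean -57.4) px 660 z 74.1 size [ 6.  35.3]
ridge along -19.4 (mean -19.6) px 563 z 74.1 size [ 6.6 35. ]
button area z max/95/median 175.4 146.9 115.3 1625
w2.pkl
ridge along -92.1 (mean -92.0) px 1174 z 73.9 size [36.  6.]
ridge along -54.3 (mean -54.5) px 890 z 74.0 size [ 6.1 36. ]
ridge along -16.6 (mean -16.9) px 804 z 73.9 size [ 6.4 35.8]
ridge along -3.0 (mean -3.0) px 126 z 74.1 size [15.   3.4]
ridge along -3.1 (mean -3.1) px 120 z 74.2 size [ 4.  15.1]
ridge along 57.2 (mean 57.0) px 85 z 73.5 size [3.  9.5]
button area z max/95/median 149.4 126.6 83.3 1320
```

>>> apply_moves --rows '[[[0.0004,0,0],0],[[0.0008,0,0],0],[[0.0012,0,0],0],[[0.0016,0,0],0]]'

```text
time_s: 8.43
tcp_pos: [0.584, -0.0559, 0.1305]
eef_rot: [-90.0, 0.2, 74.1]
contact_force: [-1.1, -11.9, 7.0]
gripper_width: 0.0008
```

```bash
python3 st.py; python3 - <<'E'
from tr import *
from plant import *
s=get_state();c=capture("wrist");travel(s,c)
E
```

```text
t 8.425 along/across mm 9.050047841680678 -0.31669051184319663 tipz 64.86398408815866 F along/across/z -11.778368153843175 -2.203146294254883 6.98878208725397
ridge along -91.4 (mean -91.3) px 1145 z 73.9 size [ 5.9 35.7]
ridge along -53.8 (mean -53.8) px 894 z 73.9 size [35.5  5.9]
ridge along -15.8 (mean -16.1) px 813 z 73.9 size [35.7  6.9]
ridge along -2.2 (mean -2.2) px 115 z 73.9 size [15.1  3.6]
ridge along -2.2 (mean -2.3) px 117 z 74.0 size [ 3.6 15.2]
ridge along 57.9 (mean 57.9) px 78 z 73.4 size [9.5 2.4]
button area z max/95/median 149.5 126.4 82.6 1348
```

>>> apply_moves --rows '[[[0.0003,0,0],0],[[0.0006,0,0],0],[[0.0009,0,0],0],[[0.0009,0,0],0]]'

```text
time_s: 8.98
tcp_pos: [0.5842, -0.0553, 0.1305]
eef_rot: [-90.0, 0.2, 74.1]
contact_force: [-1.5, -12.3, 7.3]
gripper_width: 0.0003
```

```bash
python3 st.py
```

```text
t 8.975 along/across mm 9.639264383863695 -0.3290979005274832 tipz 64.88352993901587 F along/across/z -12.276840659374855 -1.9602957596640254 7.327619355013544
```

Moving steadily at about 12 N. I'll keep going.

>>> apply_moves --rows '[[[0.0004,0,0],0],[[0.0008,0,0],0],[[0.0012,0,0],0],[[0.0016,0,0],0],[[0.0016,0,0],0]]'

```text
time_s: 9.6
tcp_pos: [0.585, -0.0524, 0.1305]
eef_rot: [-90.0, 0.1, 74.1]
contact_force: [-2.4, -4.5, 8.0]
gripper_width: 0.0002
```

```bash
python3 st.py
```

```text
t 9.6 along/across mm 12.769986873742539 -0.36299130419924086 tipz 64.86812419136642 F along/across/z -4.975718334566416 1.048170688443411 7.9837086757085505
```

>>> apply_moves --rows '[[[0.0006,0,0],0],[[0.0012,0,0],0],[[0.0018,0,0],0],[[0.0024,0,0],0],[[0.003,0,0],0],[[0.0036,0,0],0],[[0.0042,0,0],0],[[0.0042,0,0],0]]'

```text
time_s: 10.6
tcp_pos: [0.5861, -0.0484, 0.1305]
eef_rot: [-90.0, 0.1, 74.1]
contact_force: [-2.4, -4.3, 7.2]
gripper_width: 0.0005
```

```bash
python3 st.py; python3 - <<'E'
from tr import *
from plant import *
s=get_state();c=capture("wrist");travel(s,c)
E
```

```text
t 10.6 along/across mm 17.00452518280389 -0.3526761264063608 tipz 64.87181764740804 F along/across/z -4.747826341229032 1.1270250434683085 7.2293613813206585
ridge along -83.3 (mean -83.3) px 1167 z 74.0 size [ 6. 36.]
ridge along -45.7 (mean -45.8) px 884 z 74.0 size [ 6.  35.9]
ridge along -7.8 (mean -8.1) px 802 z 73.9 size [ 6.5 35.7]
ridge along 5.7 (mean 5.7) px 121 z 74.0 size [15.1  3.7]
ridge along 5.6 (mean 5.7) px 122 z 73.9 size [ 3.4 15. ]
ridge along 65.9 (mean 65.9) px 85 z 73.3 size [2.6 9.7]
button area z max/95/median 179.8 177.4 158.4 4127
```

>>> apply_moves --rows '[[[0.0008,0,0],0],[[0.0016,0,0],0],[[0.0024,0,0],0],[[0.0032,0,0],0],[[0.004,0,0],0],[[0.0045,-0.001,0],0],[[0.005,-0.002,0],0],[[0.005,-0.003,0],0],[[0.005,-0.003,0],0]]'

```text
time_s: 11.78
tcp_pos: [0.5866, -0.0434, 0.1321]
eef_rot: [-89.9, 0.1, 74.1]
contact_force: [-1.5, -4.5, -3.9]
gripper_width: 0.0004
```

```bash
python3 st.py; python3 - <<'E'
from tr import *
from plant import *
s=get_state();c=capture("wrist");travel(s,c)
E
```

```text
t 11.775 along/across mm 21.942462380284024 0.7075832230469595 tipz 66.51091463354952 F along/across/z -4.7157685864244385 0.23822080863176373 -3.854552105970213
ridge along -78.6 (mean -78.5) px 1156 z 73.9 size [ 6.2 36.1]
ridge along -40.7 (mean -40.8) px 917 z 73.9 size [ 6.  35.5]
ridge along -2.8 (mean -3.2) px 787 z 73.9 size [ 6.4 36. ]
ridge along 10.6 (mean 10.7) px 106 z 74.2 size [ 2.8 15.2]
ridge along 10.5 (mean 10.6) px 105 z 74.4 size [15.3  2.4]
ridge along 71.4 (mean 71.3) px 111 z 73.9 size [10.2  3.9]
button area z max/95/median 183.0 180.9 169.5 6847
```

Travel is about 16 mm, with the button tucked and the pressure off. I'll push on by the ridge alone.

>>> apply_moves --rows '[[[0.001,0,0],0],[[0.002,0,0],0],[[0.003,0,0],0],[[0.004,0,0],0],[[0.005,0,0],0],[[0.006,0,0],0],[[0.007,0,0],0],[[0.008,0,0],0],[[0.009,0,0],0],[[0.01,0,0],0],[[0.011,0,0],0],[[0.012,0,0],0],[[0.013,0,0],0],[[0.014,0,0],0],[[0.015,0,0],0],[[0.016,0,0],0],[[0.016,0,0],0]]'

```text
time_s: 13.95
tcp_pos: [0.5918, -0.0272, 0.1329]
eef_rot: [-90.0, 0.0, 74.1]
contact_force: [-0.8, -2.1, -1.7]
gripper_width: 0.0004
```

```bash
python3 st.py; python3 - <<'E'
from tr import *
from plant import *
s=get_state();c=capture("wrist");travel(s,c)
E
```

```text
t 13.95 along/across mm 38.99258126508724 0.10012960459854311 tipz 67.27191774303418 F along/across/z -2.1948544185411114 0.18166864598265803 -1.7064357947864663
ridge along -61.3 (mean -61.3) px 1095 z 74.0 size [ 5.9 35.8]
ridge along -23.6 (mean -23.7) px 923 z 73.9 size [35.7  6.1]
ridge along 14.0 (mean 13.8) px 759 z 73.9 size [ 6.2 35.6]
ridge along 27.7 (mean 27.7) px 101 z 74.2 size [15.2  1.9]
ridge along 27.5 (mean 27.7) px 98 z 74.2 size [ 2.1 15.2]
ridge along 88.2 (mean 88.2) px 108 z 73.5 size [ 3.7 10.9]
button area z max/95/median 159.3 158.0 149.7 3077
```

>>> apply_moves --rows '[[[0.0005,0,0],0],[[0.001,0,0],0],[[0.0015,0,0],0],[[0.002,0,0],0],[[0.0025,0,0],0],[[0.003,0,0],0],[[0.0035,0,0],0],[[0.0035,0,0],0]]'

```text
time_s: 15.0
tcp_pos: [0.5932, -0.024, 0.1332]
eef_rot: [-90.0, 0.0, 74.1]
contact_force: [1.1, -2.2, 1.1]
gripper_width: 0.0004
```

```bash
python3 st.py; python3 - <<'E'
from tr import *
from plant import *
s=get_state();c=capture("wrist");A,B,z=travel(s,c)
m=(abs(A)<10)&(abs(B)<8)&(z<.08);print(m.sum(),np.percentile(z[m],[5,50,95,100]) if m.any() else 0)
cv2.imwrite("pics/w3.png",cv2.resize(c["pixels"][0:270,200:360],None,fx=2.2,fy=2.2,interpolation=cv2.INTER_CUBIC))
E
```

```text
t 15.0 along/across mm 42.45856735874003 -0.45210378482107844 tipz 67.6455199516219 F along/across/z -1.8614101660648261 -1.6269038425322735 1.0987585158991413
ridge along -57.9 (mean -57.9) px 1089 z 74.0 size [ 5.9 35.8]
ridge along -20.1 (mean -20.3) px 927 z 73.9 size [35.7  6.3]
ridge along 17.7 (mean 17.3) px 769 z 73.9 size [ 6.4 35.6]
ridge along 31.3 (mean 31.3) px 97 z 74.3 size [15.3  1.9]
ridge along 30.7 (mean 30.8) px 75 z 74.8 size [11.8  1.4]
button area z max/95/median 159.4 158.2 146.1 2281
1068 [0.06172714 0.06866517 0.07078341 0.07204805]
```

View pics/w3.png

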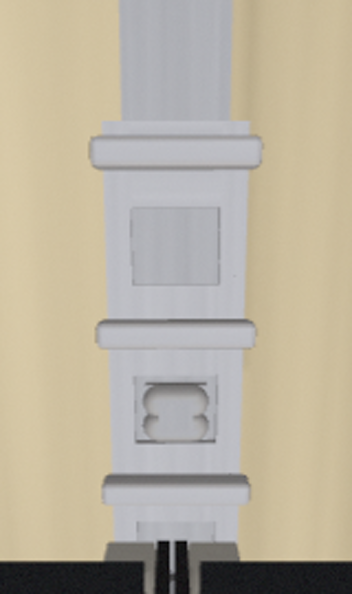

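The button at row 410 has sprung up through the next hole, with its top at z≈70 mm as at the start. Travel is about 37 mm. I'll back off the ridge and lift away.

>>> apply_moves --rows '[[[-0.001,0,0],0],[[-0.003,-0.001,0],0],[[-0.005,-0.003,0],0],[[-0.006,-0.01,0],0],[[-0.006,-0.025,0],0],[[-0.006,-0.045,0],0],[[-0.006,-0.07,0],0],[[-0.006,-0.09,0],0],[[-0.04,-0.1,0],0],[[-0.07,-0.1,0],0],[[-0.08,-0.1,0],0],[[-0.08,-0.1,0],0],[[-0.08,-0.1,0],0]]'

```text
time_s: 16.68
tcp_pos: [0.5715, -0.1003, 0.2334]
eef_rot: [-90.0, -0.0, 74.1]
contact_force: [0.6, -0.5, 0.3]
gripper_width: 0.0007
```

```bash
python3 st.py; python3 - <<'E'
from tr import *
from plant import *
s=get_state();c=capture("wrist");A,B,z=travel(s,c);pickle.dump((s,c),open("w4.pkl","wb"))
c2=capture("side");travel(s,c2);pickle.dump((s,c2),open("s4.pkl","wb"))
cv2.imwrite("pics/w4.png",c["pixels"]);cv2.imwrite("pics/s4.png",c2["pixels"])
def blk(s,c,lo,hi,zz):
    R,o=cam(s,c);H,W=c["z_map"].shape;u,v=np.meshgrid(np.arange(W),np.arange(H))
    P=o+(np.stack([u,v,np.ones_like(u)],-1)@np.linalg.inv(c["intrinsics"]).T@R.T)*c["z_map"][...,None]
    m=(c["z_map"]>0)&(abs(P[...,2]-zz)<.004)&(P[...,0]>.5)&(P[...,0]<.75)&(P[...,1]>.025)&(P[...,1]<.18)
    return cv2.minAreaRect((P[m][:,:2]*1000).astype(np.float32))
print(blk(*pickle.load(open("side0.pkl","rb")),0,0,.038),blk(s,c2,0,0,.038))
E
```

```text
t 16.675 along/across mm -36.87310080539793 -0.5137016443382344 tipz 167.7560439694865 F along/across/z -0.2897285441948012 -0.7489395884330573 0.3076708954703011
ridge along -58.3 (mean -58.4) px 294 z 74.0 size [34.6  5.9]
ridge along -20.4 (mean -20.6) px 279 z 74.0 size [34.5  6.5]
button area z max/95/median 72.0 70.9 68.8 167
ridge along 17.6 (mean 17.9) px 63 z 73.9 size [ 7.4 35.9]
ridge along -19.7 (mean -20.1) px 65 z 73.8 size [ 8.4 35.2]
ridge along -57.7 (mean -58.3) px 77 z 73.9 size [ 8.9 35.3]
button area z max/95/median 72.5 72.0 68.7 63
((609.0410766601562, 104.73631286621094), (222.3594207763672, 147.1318359375), 2.7019472122192383) ((602.7168579101562, 50.29032897949219), (194.8961181640625, 95.4940185546875), 29.787458419799805)
```

View pics/w4.png

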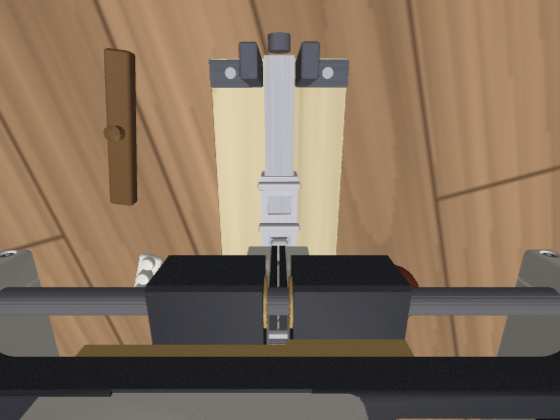

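View pics/s4.png

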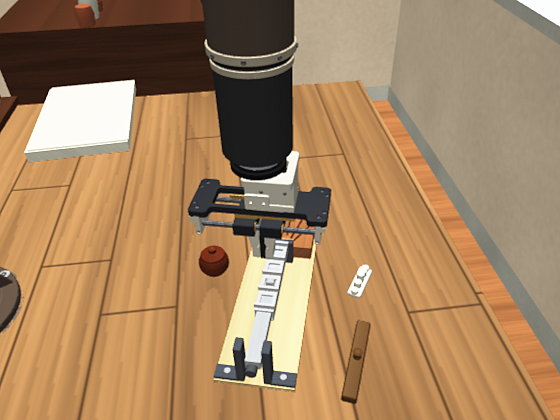

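Sleeve and button look right. I'll raise the arm for one unobstructed check of the block.

>>> apply_moves --rows '[[[0.02,-0.03,0],0],[[0.05,-0.06,0],0],[[0.09,-0.06,0],0],[[0.13,-0.06,0],0],[[0.16,-0.06,0],0],[[0.17,-0.06,0],0],[[0.17,-0.06,0],0],[[0.17,-0.06,0],0],[[0.17,-0.06,0],0]]'

```text
time_s: 17.9
tcp_pos: [0.6176, 0.0618, 0.2934]
eef_rot: [-90.0, -0.0, 74.0]
contact_force: [0.3, -0.0, 0.2]
gripper_width: 0.0003
```

```bash
python3 st.py; python3 - <<'E'
from tr import *
from plant import *
s=get_state();c=capture("wrist");travel(s,c);c2=capture("side")
cv2.imwrite("pics/w5.png",c["pixels"])
s0,c0=pickle.load(open("side0.pkl","rb"))
cv2.imwrite("pics/s5.png",np.hstack([c0["pixels"][190:400,190:390],c2["pixels"][190:400,190:390]]).repeat(2,0).repeat(2,1))
E
```

```text
t 17.9 along/across mm 131.63250239306402 -0.3844661468725181 tipz 227.75978218444126 F along/across/z 0.03692174258004579 -0.2657390572019843 0.23963136580656785
ridge along -19.6 (mean -19.4) px 298 z 73.9 size [ 5.9 35.3]
ridge along 18.2 (mean 18.5) px 258 z 74.0 size [ 6.1 34.9]
ridge along 56.0 (mean 56.0) px 215 z 74.1 size [34.2  4.7]
button area z max/95/median 72.2 71.1 69.2 310
```

View pics/s5.png

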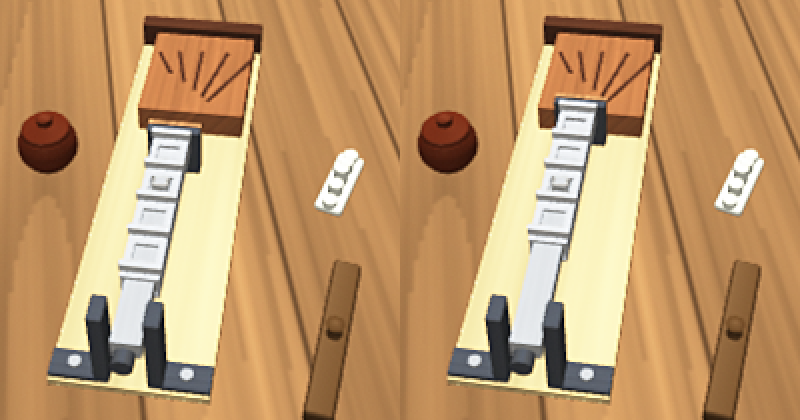

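View pics/w5.png

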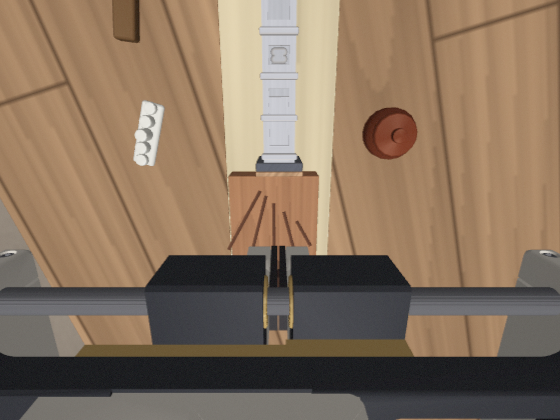

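In the before and after side views, the block, jar, brush rest and weight are unchanged. The button is one hole further back along the sleeve, and the cork stands just short of the block (wrist view, row 172).

```bash
python3 -c "
from plant import *
print(close_job())"
```

```text
the job is handed in; nothing more can be done
None
```

The bench stop is one hole longer, with the button up through the very next hole, and the job is handed in. No verdict came back.

**What I did:** With the closed fingertip I pressed the button until the tip rested on the sleeve's top. That was at 64.9 mm above the table, with about 7.5 N. I then pushed the outward ridge; the sideways force peaked at about 12 N as the hole's edge rode over the button. Once the button was tucked at about 16 mm of travel, I eased off the pressure and slid the sleeve on by the ridge alone. Then I backed off, lifted clear and handed in at about 18 s. All these forces are readings taken at the end of each move, so a brief higher peak in between would not show.

**Last checks:**
- **Sleeve travel:** the ridge positions put it at about 36.5 to 37.5 mm, within the 35 to 41 mm allowed. Readings from different camera positions differed by about 0.8 mm.
- **Button height:** its top reads about 70 mm above the table, the same as at the start, so it is fully up.
- **Block and bystanders:** by eye, the before and after side views show the block, weight, brush rest and jar unmoved. My numeric check of the block's position failed because the arm hid part of it, so this rests on the pictures.
- **Contact:** the arm is well clear and the measured force is near zero.

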